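Hold a re-glued slide block in the cam clamp

ROBOT

A 7-joint arm with a two-finger parallel gripper is mounted at the origin on a cart in front of the work surface, level with it; the furniture and walls round the work are solid. World frame = base frame: x ahead of the robot, y to its left, z up, the work surface at z = 0. Lengths are in m, angles in rad, forces in N, time in s.
With the tool pointing down it reaches from about 0.35 to 0.9 m from the base axis. Payload 8.1 kg.
Tool frame: the origin (TCP) lies at the very end of the fingers, on their centre line; the grasp point (between the pads) lies 19 mm behind it; z points along the fingers, y is the line along which they close (so a half turn about z gives the same grasp; the last joint's range is limited). The gripper opens to 92 mm and grips with 3 to 60 N. Pads are 19 mm wide; open, the fingers measure 130 mm over their backs; the gripper's body (75 mm by 190 mm) begins 47 mm behind the grasp point.
Start: joints at [-1.271, 0.434, 0.025, 1.573, -0.012, 1.134, -0.075], TCP at [0.245, 0.575, 0.227] pointing down, gripper open.
Joint ranges: [-2.62, 2.62], [-0.44, 2.09], [-1.27, 1.32], [0.08, 2.57], [-1.32, 4.46], [0.12, 2], [-2.74, 2.74]. Speed limits (rad/s): [2.22, 2.22, 3.01, 3.01, 3.14, 3.14, 3.14].

INTERFACE

Orientations are given as a rotation vector (axis times angle).
In Python, from cell import arm gives the robot as it stands.
- The arm moves only by the tool jog_arm, never from a script. Its argument "rows" is a list of rows, each a list of 3 entries, a list of its own where there are three numbers: the shift along the world's x, y, z in cm, then the turn, a rotation vector about the world's x, y, z in degrees, then the opening, from 0 (shut) to 1 (fully open). A call has 1 to 8 rows; each row is the pose to reach, as a shift and turn from the pose commanded when the call began; what a row does not reach only later rows make up. A row lasts 1/8 s, in which the tool goes at most 62.5 mm and 10.7 degrees, less where a joint would pass 70% of its speed; a pose out of reach is approached as far as the arm can. A call with a gripper value outside its range is refused whole. The fingers move at their own pace and stop on an object; "newtons" is the grip in N (left out, the last holds). Time passes only in rows, so rows that repeat a pose let the fingers close. It gives the time, the measured TCP pose, the force, the opening and the grip force at its end, in the units of the state.
- arm.observe(): the state, without advancing time (a new reading comes with each control period).
- arm.get_image(name): name is "scene" or "top" or "wrist"; returns a dict with "img" (384x512x3 uint8, red, green, blue), "depth" (384x512 float32, m along the optical axis (not along the pixel's ray), 0 where there is no reading), "fx", "fy", "cx", "cy" (pixels), "rvec" (rotation vector, rad) and "tvec" (3), from world to camera coordinates, as OpenCV has them; the wrist camera has in their place "mount" (4x4, takes a point from camera to tool coordinates, whose origin is the TCP and whose axes are the flange's). Camera axes: x right, y down, z forward; pixel columns grow to the right and rows downward; lengths in m; the calibration is good to about 2 mm. The wrist camera is an equidistant fisheye: a pixel r from the principal point sees the ray r / f radians off the axis. A picture is of the moment at which its call begins: read the wrist's pose just before it.
- arm.sign_off(): hands the job in; it is judged then, once.
The state is a dict: "clock": time; "joints": joint angles; "dq": joint speeds; "joint_efforts": joint torques, N m; "position": TCP position; "ee_rot": TCP orientation; "force": force on the tool from outside, world axes, zero at the start; "ft_torque": the same for the moment, N m; "width": opening from 0.0 (shut) to 1.0 (fully open); "gripper_force": force on a finger pad.
Only numpy, scipy, OpenCV 4.12 (cv2) and the standard library are available. Lean on these libraries where they do the work, as an engineer would, in place of code of your own. Each camera call takes 0.05 s, during which the arm holds its last target. There are 200 camera calls.

TASK

The tallest of the three wooden slide blocks has just been glued: set it upright in the open bed of the cam clamp, flat on the base plate between fence, jaw and end lips, and let go of it. Then swing the clamp's spring-loaded lever up by its handle bar to the highest point of its cam, where the lever stands straight up and the jaw presses the block, and finish while still holding the lever there with the fingers, since it springs back when let go. Leave the other two blocks, the squeeze bottle and the tape roll where they are.

Things in the scene. Friction and masses are not known exactly. Their poses are not given: they have to be found in the camera images.
- clamp: Fixed cam clamp, grey base 196 (x) x 210 (y: -65 to 145) x 12 mm, origin under the bed's centre, z up. Bed along x, 166 mm between 10 mm end lips, 66 mm (y -33 to 33) from fence (y < -33, 16 mm high, to z 28) to open jaw (y > 33). Lever hinge along x at y 115, z 36 mm, between two cheeks (x +-26, y 97 to 133, top z 56 mm).
- seat (a point): Centre of the bed on the top face of the base plate (12 mm above the worktop), axes as the clamp's. The block's origin belongs here, within 13 mm; the jaw then shifts the block up to 5 mm to the fence, to y = -5 mm.
- jaw: Aluminium jaw bar with rubber face, 104 x 14 mm, top 15.5 mm above the base plate; origin and axes as the clamp's when open, face at y = +33 mm. The lever moves it 12 mm towards the fence (-y) at the cam's highest point and back again beyond it. It is sprung, so it presses the 56 mm block with about 7 N.
- cam_lever: Steel lever, arm 10 x 18 mm; origin on the hinge, z along the arm to the handle, x along the hinge as the clamp's x. It starts leaning 1.3 rad from upright to the clamp's +y, on its stop, and turns about +x (right hand) to upright, the highest cam point, and up to 0.7 rad past it, where the lift falls again. A spring returns it: 2 to 3 N at the handle.
- handle (a point): Middle of the lever's round black handle bar: 16 mm thick, 100 mm from the hinge and parallel to it, sticking out to the clamp's -x, 5 to 71 mm off the arm's middle plane; this point is at 41 mm. Height above the worktop 63 mm at the start, 136 mm with the lever upright. Axes as the lever's.
- tall_block: Wooden slide block, 56 (own x) x 150 (own y) x 44 mm (z), 80 to 150 g, the tallest of the three; origin at the centre of its underside. In the bed its own y lies along the clamp's x, either way round.
- low_block: Wooden slide block, 50 (own x) x 150 (own y) x 26 mm; origin at the centre of its underside. Not to be moved.
- short_block: Wooden slide block, 42 (own x) x 110 (own y) x 26 mm; origin at the centre of its underside. Not to be moved.
- glue_bottle: White squeeze bottle with a fine nozzle, 31 mm thick, 109 mm tall, origin at its underside. Not to be moved.
- tape: Flat roll of tape, 60 mm across, 19 mm high, origin at its underside. Not to be moved.

How it is judged:
By the outcome, as a careful person would: the job done as asked, in the order asked, and still so for the second after the job is handed in, while the arm keeps its last pose, push and grip.
It also fails if it takes over 48 s, if anything falls off the work surface, if the arm or the gripper's body presses on something with over 40 N, if the wrist force passes 120 N, or if a joint passes its speed limit or range.

## Working session

There is one attempt and no reset: what is moved stays moved. The work goes in short steps, Python scripts to look and compute and a tool call to move; the robot and the scene stay as the last step left them, time stands still between calls to the robot, and variables do not carry over. Pictures are saved under pics/ and viewed, at most 10 in all, crops included, and the job is handed in when it is done.

Besides the shell and the picture viewer there is one more tool, called after "Emit:" as name([rows], argument=value, ...), one row to a line, values as JSON. jog_arm: Moves the arm, as the interface text tells. Its arguments: {"type":"object","properties":{"rows":{"type":"array","items":{"type":"array"}},"newtons":{"type":"number"}},"required":["rows"]}

```bash
mkdir -p pics
cat > h.py <<'E'
import numpy as np, cv2
from cell import arm
def cloud(im):
    d=im["depth"]; v,u=np.mgrid[:384,:512]
    P=np.stack([(u-im["cx"])/im["fx"]*d,(v-im["cy"])/im["fy"]*d,d],-1)
    R=cv2.Rodrigues(np.array(im["rvec"],float))[0]
    W=(P-np.array(im["tvec"]).ravel())@R
    W[d==0]=np.nan
    return W
E
python3 - <<'E'
from h import *
s=arm.observe(); print(s["clock"],s["position"],s["ee_rot"],s["width"])
for n in("top","scene"):
    im=arm.get_image(n); np.savez(n+".npz",**im); cv2.imwrite(f"pics/{n}0.png",im["img"][...,::-1])
    W=cloud(im); print(n,im["tvec"],W[::64,::64].reshape(-1,3)[:20].round(2).tolist() if n=="top" else "")
E
```

```text
0.0 [0.24487652 0.57450695 0.22596756] [-6.28514192e-01 -3.07794012e+00  2.35182855e-03] 1.0011490066606303
top [0.00722476 0.49579389 1.4205893 ] [[0.69, 0.48, 0.78], [0.86, 0.49, 0.55], [0.86, 0.33, 0.55], [0.86, 0.18, 0.55], [0.86, 0.03, 0.56], [0.86, -0.12, 0.56], [0.86, -0.27, 0.57], [0.86, -0.42, 0.57], [0.75, 0.7, 0.42], [0.76, 0.53, 0.42], [0.86, 0.42, 0.23], [0.86, 0.22, 0.23], [0.85, 0.03, 0.26], [0.86, -0.17, 0.25], [0.86, -0.36, 0.26], [0.86, -0.55, 0.27], [0.58, 0.67, 0.42], [0.58, 0.51, 0.42], [0.72, 0.47, 0.03], [0.72, 0.25, 0.02]]
scene [-0.29445763  0.28976638  0.8089429 ]
```

View pics/top0.png

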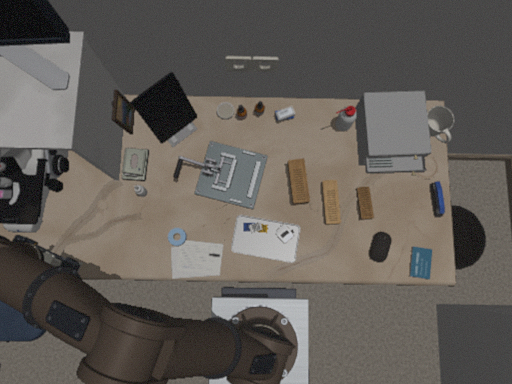

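View pics/scene0.png

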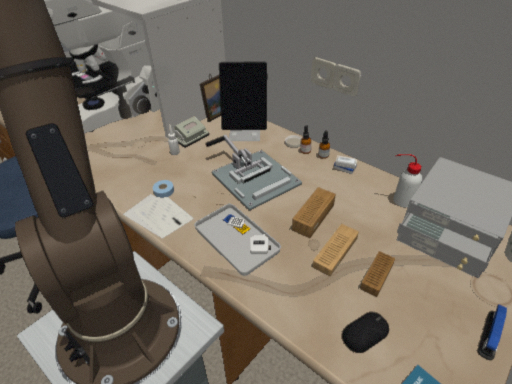

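The top view has world +x up and +y to the left. It shows the clamp at about (232,173), its lever and handle at (180,168), the tall block at (298,181), the low block at (331,201), the short block at (365,203), the bottle at (347,117) and the tape at (177,237).

Run:
```python
from h import *
im=dict(np.load("top.npz")); W=cloud(im); img=im["img"]
def reg(u0,u1,v0,v1,zl,zh,name,extra=None):
    S=W[v0:v1,u0:u1]; m=(S[...,2]>zl)&(S[...,2]<zh)
    if extra is not None: m&=extra(img[v0:v1,u0:u1].astype(int))
    p=S[m]; r=cv2.minAreaRect((p[:,:2]*1000).astype(np.float32)); print(name,m.sum(),np.round(r[0],1),np.round(r[1],1),round(r[2],1),"z",np.median(p[:,2]).round(4),"mean",p[:,:2].mean(0).round(4))
reg(284,315,152,210,.036,.055,"tall")
reg(318,345,172,230,.018,.04,"low")
reg(352,380,180,225,.018,.04,"short")
reg(190,272,138,210,.006,.018,"base")
reg(190,272,138,210,.006,.035,"base+")
reg(170,186,155,185,.03,.09,"handle",lambda c:c.max(-1)<60)
S=W[140:210:6,194:270:5]; print((S[...,2]*1000).round(0).tolist())
c=img[130:215,165:320][...,::-1]; cv2.imwrite("pics/crop.png",cv2.resize(c,None,fx=5,fy=5,interpolation=cv2.INTER_CUBIC))
```

```text
tall 719 [ 539.3 -121.8] [151.1  57. ] 7.4 z 0.0435 mean [ 0.5383 -0.1215]
low 640 [ 472.3 -234.1] [150.7  51.5] 4.6 z 0.0257 mean [ 0.4712 -0.2335]
short 394 [ 471.7 -348.6] [110.8  44.6] 7.1 z 0.0256 mean [ 0.4704 -0.3478]
base 2470 [569.5 110.1] [253.3 283.3] 1.0 z 0.0118 mean [0.5601 0.1063]
base+ 3151 [569.5 110.1] [253.3 283.3] 1.0 z 0.013 mean [0.5597 0.1043]
handle 78 [567.8 281.8] [12.8 64.5] 76.3 z 0.0692 mean [0.5663 0.2816]
[[-1.0, 6.0, 0.0, 4.0, -2.0, 0.0, 4.0, -1.0, -3.0, -2.0, 1.0, -2.0, -1.0, 4.0, -7.0, 0.0], [-1.0, -2.0, 7.0, 14.0, 11.0, 9.0, 14.0, 9.0, 2.0, -1.0, 2.0, 4.0, -7.0, 4.0, -1.0, -6.0], [6.0, 4.0, -2.0, 13.0, 6.0, 10.0, 18.0, 12.0, 10.0, 10.0, 25.0, 16.0, 2.0, 4.0, 0.0, -3.0], [-4.0, 0.0, -1.0, 16.0, 7.0, 17.0, 17.0, 23.0, 27.0, 16.0, 16.0, 13.0, 16.0, 15.0, 17.0, -2.0], [45.0, 58.0, 48.0, 66.0, nan, 32.0, 17.0, 10.0, 28.0, 16.0, 11.0, 11.0, 17.0, 29.0, 11.0, -3.0], [1.0, -4.0, 13.0, 38.0, 45.0, 42.0, 6.0, 11.0, 10.0, 19.0, 11.0, 11.0, 30.0, 11.0, -1.0, 4.0], [5.0, 8.0, 11.0, 13.0, 14.0, 10.0, 10.0, 30.0, 10.0, 13.0, 9.0, 15.0, 28.0, 14.0, -1.0, 2.0], [0.0, 17.0, 11.0, 14.0, 34.0, 11.0, 23.0, 28.0, 10.0, 17.0, 7.0, 15.0, 22.0, 12.0, 0.0, 1.0], [-1.0, 6.0, 13.0, 12.0, 30.0, 27.0, 27.0, 17.0, 16.0, 10.0, 15.0, 31.0, 11.0, -3.0, 3.0, 1.0], [-2.0, 13.0, 10.0, 12.0, 15.0, 15.0, 10.0, 13.0, 10.0, 13.0, 8.0, 27.0, 8.0, -3.0, -2.0, 4.0], [-3.0, 2.0, -4.0, 4.0, -2.0, 11.0, 7.0, 19.0, 26.0, 17.0, 13.0, 15.0, 11.0, -0.0, -1.0, -6.0], [-1.0, -1.0, 4.0, 4.0, -5.0, -1.0, -5.0, -1.0, 3.0, -2.0, 16.0, 12.0, -1.0, -4.0, -2.0, -7.0]]
```

View pics/crop.png

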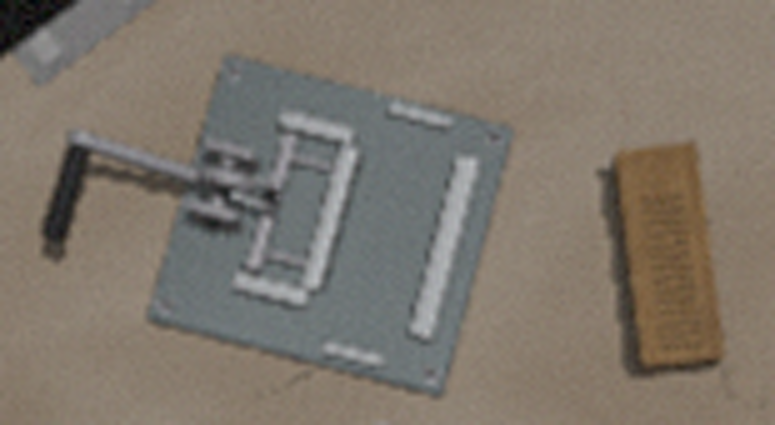

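The crop shows the base corners at crop pixels (228,57), (513,128), (440,393) and (152,320). The fence is on the right, the jaw is in the middle and the lever points left.

Run:
```python
from h import *
im=dict(np.load("top.npz")); W=cloud(im); img=im["img"].astype(int)
R=cv2.Rodrigues(im["rvec"])[0]; C=-R.T@im["tvec"].ravel()
def ray(u,v,z):
    d=np.stack([(u-im["cx"])/im["fx"],(v-im["cy"])/im["fy"],np.ones_like(u,float)],-1)@R
    return C+d*((z-C[2])/d[...,2])[...,None]
q=np.array([[228,57],[513,128],[440,393],[152,320]])/5+[165,130]-.4
P=ray(q[:,0],q[:,1],.012)[:,:2]; print("manual",P.round(4).tolist(),P.mean(0))
m=np.zeros((384,512),bool); s=img[138:212,190:272]; m[138:212,190:272]=(s[...,2]>=s[...,0]-2)
m=cv2.morphologyEx(m.astype(np.uint8),cv2.MORPH_OPEN,np.ones((5,5)))
cs=max(cv2.findContours(m,0,2)[0],key=cv2.contourArea)[:,0]
G=ray(cs[:,0].astype(float),cs[:,1].astype(float),.012)[:,:2]*1000
r=cv2.minAreaRect(G.astype(np.float32)); print("base",r)
c=np.array(r[0]); 
a=r[2]%90; a=a if a<45 else a-90
for nm,b in(("rect",c),("man",P.mean(0)*1000)):
    t=np.radians(a); Rz=np.array([[np.cos(t),-np.sin(t)],[np.sin(t),np.cos(t)]])
    o=b-Rz@[0,40]
    print(nm,a,"origin",o,"handle",o+Rz@[-41,115+100*np.sin(1.3)],"upright",o+Rz@[-41,115])
e=P-P.mean(0); print("angs",np.degrees(np.arctan2(*(P[0]-P[1])[::-1]))-90,np.degrees(np.arctan2(*(P[0]-P[3])[::-1])))
# fence
u,v=np.meshgrid(np.arange(240,266),np.arange(155,202)); k=img[155:202,240:266].min(-1)>150
F=ray(u[k].astype(float),v[k].astype(float),.028)[:,:2]*1000
print("fence",k.sum(),cv2.minAreaRect(F.astype(np.float32)))
```

```text
manual [[0.6818, 0.1837], [0.6343, -0.0168], [0.4466, 0.0302], [0.4933, 0.2283]] [0.56397427 0.10633415]
base ((564.20361328125, 107.7896728515625), (208.370361328125, 193.97445678710938), 76.33599090576172)
rect -13.664009094238281 origin [554.75450083  68.92176483] handle [564.84301752 283.98106796] upright [542.08109341 190.35234065]
man -13.664009094238281 origin [554.52515497  67.46623751] handle [564.61367166 282.52554064] upright [541.85174754 188.89681333]
angs -13.351017773344495 -13.306886710331565
fence 114 ((532.9419555664062, 33.66349411010742), (24.77960205078125, 150.2432098388672), 68.20642852783203)
```

Emit:
jog_arm([
  [[14.7, -34.8, -1], [0, 0, 30.5], 1],
  [[14.7, -34.8, -1], [0, 0, 30.5], 1],
  [[14.7, -34.8, -1], [0, 0, 30.5], 1],
  [[29.4, -69.6, -7], [0, 0, 30.5], 1],
  [[29.4, -69.6, -7], [0, 0, 30.5], 1],
  [[29.4, -69.6, -7], [0, 0, 30.5], 1],
  [[29.4, -69.6, -7], [0, 0, 30.5], 1],
  [[29.4, -69.6, -7], [0, 0, 30.5], 1],
])

```text
clock: 1.1
position: [0.4391, 0.1144, 0.1861]
ee_rot: [-0.204, 3.135, 0.0]
force: [0.8, -0.0, 0.5]
width: 0.999
gripper_force: 0.0
```

Emit:
jog_arm([
  [[9.5, -22.5, -4], [0, 0, 0], 1],
  [[9.5, -22.5, -4], [0, 0, 0], 1],
  [[9.5, -22.5, -4], [0, 0, 0], 1],
  [[9.5, -22.5, -4], [0, 0, 0], 1],
  [[9.5, -22.5, -4], [0, 0, 0], 1],
  [[9.5, -22.5, -4], [0, 0, 0], 1],
])

```text
clock: 1.85
position: [0.5333, -0.1083, 0.1458]
ee_rot: [0.202, -3.134, -0.001]
force: [-0.0, -0.2, 0.1]
width: 1.001
gripper_force: 0.0
```

Run:
```python
from h import *
s=arm.observe(); im=arm.get_image("wrist"); print(s["position"],s["ee_rot"]); 
np.savez("w1.npz",pos=s["position"],rot=s["ee_rot"],**im); print(im["fx"],im["cx"],im["mount"].round(3) if hasattr(im["mount"],"round") else im["mount"])
cv2.imwrite("pics/w1.png",im["img"][...,::-1])
```

```text
[ 0.53333818 -0.10833233  0.14577374] [ 2.02419129e-01 -3.13393674e+00 -1.08679084e-03]
297.3186396354542 254.0590466190224 [[-0.002 -0.955 -0.296  0.08 ]
 [ 1.    -0.002  0.     0.001]
 [-0.001 -0.296  0.955 -0.158]
 [ 0.     0.     0.     1.   ]]
```

View pics/w1.png

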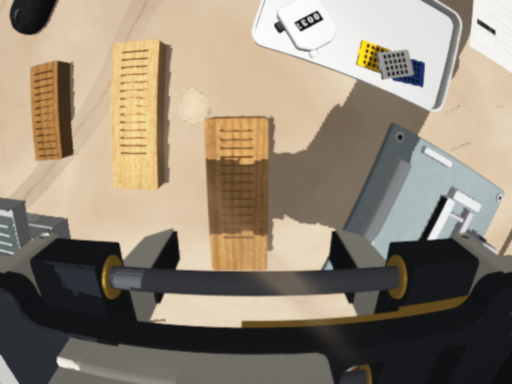

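The wrist view shows the block at pixels (206–269, 116–270), square to the fingers and about 1.3 cm off their centre line. That agrees with the top-view measurement.

Emit:
jog_arm([
  [[0.6, -1.35, 0], [0, 0, 0], 1],
  [[0.6, -1.35, -6], [0, 0, 0], 1],
  [[0.6, -1.35, -10], [0, 0, 0], 1],
  [[0.6, -1.35, -12.7], [0, 0, 0], 1],
  [[0.6, -1.35, -12.7], [0, 0, 0], 1],
  [[0.6, -1.35, -12.7], [0, 0, 0], 1],
])

```text
clock: 2.65
position: [0.5407, -0.1223, 0.0204]
ee_rot: [-0.204, 3.133, -0.0]
force: [-0.2, -0.3, 0.1]
width: 0.997
gripper_force: 0.0
```

Emit:
jog_arm([
  [[0, 0, 0], [0, 0, 0], 0.4],
  [[0, 0, 0], [0, 0, 0], 0.4],
  [[0, 0, 0], [0, 0, 0], 0.4],
  [[0, 0, 0], [0, 0, 0], 0.4],
  [[0, 0, 0], [0, 0, 0], 0.4],
  [[0, 0, 0], [0, 0, 0], 0.4],
], newtons=30)

```text
clock: 3.4
position: [0.5399, -0.1223, 0.0194]
ee_rot: [-0.203, 3.135, -0.0]
force: [-1.1, -0.4, 5.5]
width: 0.608
gripper_force: 30.0
```

Emit:
jog_arm([
  [[0, 0, 4], [0, 0, 0], 0.4],
  [[0, 0, 8], [0, 0, 0], 0.4],
  [[0.5, 5, 8], [0, 0, -7], 0.4],
  [[1, 10, 8], [0, 0, -14], 0.4],
  [[1.5, 15, 8], [0, 0, -20.9], 0.4],
  [[1.5, 19, 8], [0, 0, -20.9], 0.4],
  [[1.5, 19, 8], [0, 0, -20.9], 0.4],
  [[1.5, 19, 8], [0, 0, -20.9], 0.4],
])

```text
clock: 4.4
position: [0.5545, 0.0672, 0.099]
ee_rot: [-0.369, -3.119, 0.001]
force: [0.4, -0.8, -1.1]
width: 0.611
gripper_force: 30.0
```

Run:
```python
from h import *
s=arm.observe(); im=arm.get_image("wrist"); print(s["clock"],s["position"],s["ee_rot"],s["width"]); 
np.savez("w2.npz",pos=s["position"],rot=s["ee_rot"],**im)
cv2.imwrite("pics/w2.png",im["img"][...,::-1])
```

```text
4.4 [0.55450083 0.06718725 0.09897999] [-3.68624062e-01 -3.11943702e+00  1.16500358e-03] 0.6108759569199472
```

View pics/w2.png

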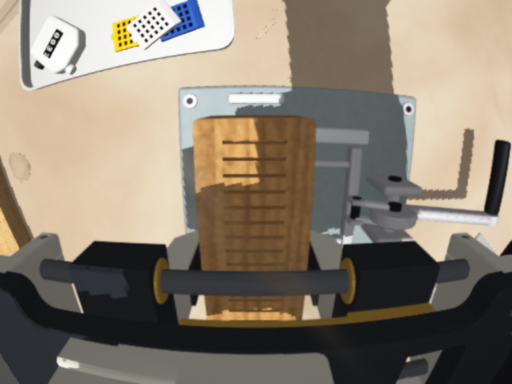

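The wrist view shows the block held over the bed. The base's near corners are at about (180,88) and (417,97), and the near lip runs from (229,99) to (280,99).

```bash
cat >> h.py <<'E'
def wray(im,pos,rot,u,v,z):
    x,y=(u-im["cx"])/im["fx"],(v-im["cy"])/im["fy"]; r=np.hypot(x,y); k=np.sin(r)/r
    M=np.array(im["mount"]); R=cv2.Rodrigues(np.array(rot))[0]
    d=R@M[:3,:3]@np.array([x*k,y*k,np.cos(r)]); c=R@M[:3,3]+pos
    return c+d*(z-c[2])/d[2]
E
python3 - <<'E'
from h import *
im=dict(np.load("w2.npz")); f=lambda u,v,z:wray(im,im["pos"],im["rot"],u,v,z)[:2]*1000
A=f(180,88,.012);B=f(417,97,.012);L=f(254,99,.018)
d=B-A; print(A,B,np.linalg.norm(d),"yaw",np.degrees(np.arctan2(d[1],d[0]))-90)
t=np.arctan2(d[1],d[0])-np.pi/2
Rz=np.array([[np.cos(t),-np.sin(t)],[np.sin(t),np.cos(t)]])
o=(A+B)/2-Rz@[-98,40]; print("origin from corners",o,"lip in clamp",Rz.T@(L-o))
for p in((195,118),(316,121)): print("block top corner clamp",Rz.T@(f(*p,.124)-o), f(*p,.124))
for p in ((190,101),(408,108)): print("screw",f(*p,.013))
m=im["img"][80:110,180:300].min(-1)>225; v,u=np.nonzero(m); print("lip px",u.min()+180,u.max()+180,np.median(v)+80)
# handle bar ends
for p in((503,145),(493,212)): print("handle",Rz.T@(f(*p,.063)-o))
E
```

```text
[446.50437808  31.53481499] [495.36822932 232.73640404] 207.05012772780415 yaw -13.650582679477651
origin from corners [556.72809659  70.13747832] lip in clamp [-87.02925803  -2.55889746]
block top corner clamp [-76.4003698 -28.9539339] [475.65267437  60.03190037]
block top corner clamp [-75.15798673  25.31301249] [489.66696877 112.47276743]
screw [459.57162579  37.17375011]
screw [503.78811459 220.65721124]
lip px 183 279 98.0
handle [-66.75699481 210.87910139]
handle [ -5.86030057 213.23200438]
```

Emit:
jog_arm([
  [[0.1, 0.1, -3], [0, 0, -0.3], 0.4],
  [[0.1, 0.1, -4.5], [0, 0, -0.3], 0.4],
  [[0.1, 0.1, -5.5], [0, 0, -0.3], 0.4],
  [[0.1, 0.1, -6.2], [0, 0, -0.3], 0.4],
  [[0.1, 0.1, -6.6], [0, 0, -0.3], 0.4],
  [[0.1, 0.1, -6.6], [0, 0, -0.3], 0.4],
])

```text
clock: 5.2
position: [0.5559, 0.0688, 0.0333]
ee_rot: [0.377, 3.119, 0.0]
force: [0.2, 0.2, -1.9]
width: 0.608
gripper_force: 30.0
```

Emit:
jog_arm([
  [[0, 0, -0.1], [0, 0, 0], 0.4],
  [[0, 0, -0.2], [0, 0, 0], 0.4],
  [[0, 0, -0.2], [0, 0, 0], 0.4],
])

```text
clock: 5.58
position: [0.556, 0.0689, 0.0315]
ee_rot: [0.377, 3.118, 0.0]
force: [0.4, 1.2, 0.2]
width: 0.608
gripper_force: 30.0
```

Emit:
jog_arm([
  [[0, 0, 0], [0, 0, 0], 0.9],
  [[0, 0, 0], [0, 0, 0], 0.9],
  [[0, 0, 0], [0, 0, 0], 0.9],
  [[0, 0, 4], [0, 0, 0], 1],
  [[0, 0, 9], [0, 0, 0], 1],
  [[0, 0, 12], [0, 0, 0], 1],
  [[0, 0, 12], [0, 0, 0], 1],
  [[0, 0, 12], [0, 0, 0], 1],
])

```text
clock: 6.58
position: [0.5552, 0.0689, 0.1506]
ee_rot: [-0.377, -3.118, 0.0]
force: [-0.8, -0.1, -1.2]
width: 0.998
gripper_force: 0.0
```

Run:
```python
from h import *
s=arm.observe(); im=arm.get_image("wrist"); print(s["clock"],s["position"],s["ee_rot"],s["width"]); 
np.savez("w3.npz",pos=s["position"],rot=s["ee_rot"],**im)
cv2.imwrite("pics/w3.png",im["img"][...,::-1])
```

```text
6.575 [0.5552474  0.06891554 0.15059271] [-3.76551903e-01 -3.11810287e+00  1.00884190e-04] 0.9978784683579651
```

View pics/w3.png

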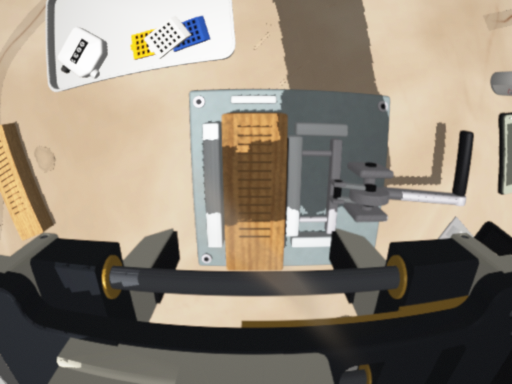

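The block sits in the bed between fence (220) and jaw (288), clear of both, with the near lip free at row 99. The handle bar runs from (467,132) to (461,195).

Run:
```python
from h import *
im=dict(np.load("w3.npz")); f=lambda u,v,z:wray(im,im["pos"],im["rot"],u,v,z)[:2]*1000
A=f(190,90,.012);B=f(391,97,.012); d=B-A; t=np.arctan2(d[1],d[0])-np.pi/2; t0=np.radians(-13.5)
print("yaw",np.degrees(t),np.linalg.norm(d))
Rz=np.array([[np.cos(t0),-np.sin(t0)],[np.sin(t0),np.cos(t0)]])
o=(A+B)/2-Rz@[-98,40]; print("origin",o)
o=np.array([555.5,68.8])
g=im["img"].astype(int); m=np.zeros((384,512),np.uint8); m[128:195,450:480]=g[128:195,450:480].max(-1)<50
v,u=np.nonzero(m); print(len(u),"dark c",u.mean(),v.mean(),v.min(),v.max())
q=np.array([f(a,b,.066) for a,b in zip(u,v)]); c=cv2.minAreaRect(q.astype(np.float32)); print("bar",c,"clamp mid",Rz.T@(np.array(c[0])-o))
for a in (1.3,1.0,.65,.3,0): 
    p=o+Rz@[-43,115+100*np.sin(a)]; print(a,p.round(1),"z",round(36+100*np.cos(a),1))
```

```text
yaw -14.19986278588282 207.6445459493231
origin [556.91042169  70.51249658]
650 dark c 461.95076923076925 164.81076923076924 131 194
bar ((568.1784057617188, 280.76861572265625), (17.20527458190918, 63.96316146850586), 76.23252868652344) clamp mid [-37.15499022 209.07162104]
1.3 [563.  284.4] z 62.7
1.0 [560.2 272.5] z 90.0
0.65 [554.7 249.5] z 115.6
0.3 [547.4 219.4] z 131.5
0 [540.5 190.7] z 136.0
```

Run:
```python
from h import *
W=cloud(dict(np.load("top.npz"))).reshape(-1,3)
t0=np.radians(-13.5);Rz=np.array([[np.cos(t0),-np.sin(t0)],[np.sin(t0),np.cos(t0)]])
q=W.copy(); q[:,:2]=(W[:,:2]-[.5555,.0688])@Rz
m=(q[:,2]>.03)&(q[:,2]<.5)&(q[:,1]>.08)&(q[:,1]<.36)&(q[:,0]>-.2)&(q[:,0]<.3)
for x in np.arange(-.2,.3,.02):
    k=m&(q[:,0]>=x)&(q[:,0]<x+.02)
    if k.sum(): print(round(x,2),k.sum(),"y",q[k,1].min().round(3),q[k,1].max().round(3),"zmax",q[k,2].max().round(3))
```

```text
-0.16 48 y 0.303 0.327 zmax 0.094
-0.14 39 y 0.304 0.329 zmax 0.11
-0.1 34 y 0.328 0.359 zmax 0.055
-0.08 80 y 0.08 0.359 zmax 0.078
-0.06 81 y 0.085 0.359 zmax 0.077
-0.04 115 y 0.081 0.359 zmax 0.075
-0.02 183 y 0.081 0.358 zmax 0.078
-0.0 85 y 0.081 0.218 zmax 0.077
0.02 19 y 0.08 0.303 zmax 0.059
0.04 120 y 0.081 0.331 zmax 0.136
0.06 273 y 0.091 0.355 zmax 0.224
0.08 391 y 0.252 0.36 zmax 0.245
0.1 417 y 0.216 0.36 zmax 0.246
0.12 401 y 0.223 0.344 zmax 0.247
0.14 410 y 0.207 0.326 zmax 0.246
0.16 350 y 0.207 0.313 zmax 0.246
0.18 205 y 0.228 0.301 zmax 0.246
0.2 47 y 0.255 0.284 zmax 0.245
0.22 1560 y 0.28 0.36 zmax 0.5
0.24 2226 y 0.196 0.303 zmax 0.5
0.26 2413 y 0.081 0.222 zmax 0.5
0.28 1142 y 0.08 0.14 zmax 0.5
```

Emit:
jog_arm([
  [[0.2, 5.5, 0], [0, 0, 0], 0.7],
  [[0.4, 11, 0], [0, 0, 0], 0.7],
  [[0.6, 16.5, 0], [0, 0, 0], 0.7],
  [[0.8, 21.3, 0], [0, 0, 0], 0.7],
  [[0.8, 21.3, -4], [0, 0, 0], 0.7],
  [[0.8, 21.3, -8], [0, 0, 0], 0.7],
  [[0.8, 21.3, -10.6], [0, 0, 0], 0.7],
  [[0.8, 21.3, -10.6], [0, 0, 0], 0.7],
])

```text
clock: 7.62
position: [0.5615, 0.2806, 0.042]
ee_rot: [-0.377, -3.114, 0.006]
force: [0.5, -0.3, -0.2]
width: 0.7
gripper_force: 0.0
```

Emit:
jog_arm([
  [[0, 0, 0], [0, 0, 0], 0.1],
  [[0, 0, 0], [0, 0, 0], 0.1],
  [[0, 0, 0], [0, 0, 0], 0.1],
  [[0, 0, 0], [0, 0, 0], 0.1],
  [[0, 0, 0], [0, 0, 0], 0.1],
  [[0, 0, 0], [0, 0, 0], 0.1],
], newtons=15)

```text
clock: 8.38
position: [0.5643, 0.2836, 0.0456]
ee_rot: [0.375, 3.118, 0.004]
force: [1.7, 4.9, -1.6]
width: 0.169
gripper_force: 15.0
```

Emit:
jog_arm([
  [[-0.12, -0.5, 1.4], [0, 0, 0], 0.1],
  [[-0.28, -1.2, 2.7], [0, 0, 0], 0.1],
  [[-0.53, -2.2, 4.1], [0, 0, 0], 0.1],
  [[-0.83, -3.5, 5.3], [0, 0, 0], 0.1],
  [[-1.18, -4.9, 6.2], [0, 0, 0], 0.1],
  [[-1.56, -6.5, 6.9], [0, 0, 0], 0.1],
  [[-1.9, -7.9, 7.2], [0, 0, 0], 0.1],
  [[-1.9, -7.9, 7.2], [0, 0, 0], 0.1],
], newtons=20)

```text
clock: 9.38
position: [0.5453, 0.2047, 0.1196]
ee_rot: [0.376, 3.117, 0.007]
force: [-3.6, 7.0, 15.7]
width: 0.17
gripper_force: 20.0
```

Emit:
jog_arm([
  [[0, 0, 0.4], [0, 0, 0], 0.1],
  [[-0.15, -0.7, 0.5], [0, 0, 0], 0.1],
  [[-0.35, -1.4, 0.5], [0, 0, 0], 0.1],
  [[-0.35, -1.4, 0.5], [0, 0, 0], 0.1],
  [[-0.35, -1.4, 0.5], [0, 0, 0], 0.1],
])

```text
clock: 10.0
position: [0.5414, 0.1888, 0.1223]
ee_rot: [0.377, 3.119, 0.0]
force: [2.6, 2.0, -5.3]
width: 0.168
gripper_force: 20.0
```

Run:
```python
from h import *
s=arm.observe(); print(s["position"],s["force"],s["ft_torque"])
for n in("wrist","scene"):
    im=arm.get_image(n); np.savez(n+"4.npz",pos=s["position"],rot=s["ee_rot"],**im)
    i=im["img"][...,::-1]; cv2.imwrite(f"pics/{n}4.png",i if n=="wrist" else cv2.resize(i[100:230,180:340],None,fx=4.5,fy=4.5,interpolation=cv2.INTER_CUBIC))
```

```text
[0.54136414 0.18882223 0.12227338] [ 2.58863001  2.02702966 -5.32177842] [ 0.54984109 -0.58583892 -0.02873175]
```

View pics/wrist4.png

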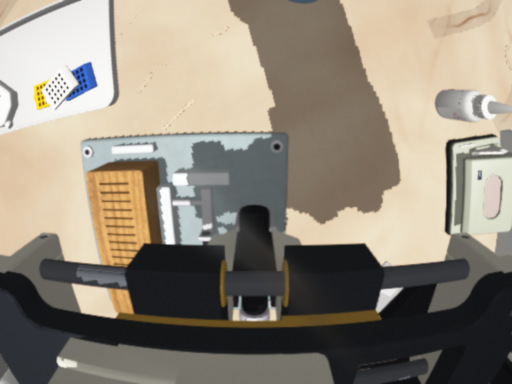

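View pics/scene4.png

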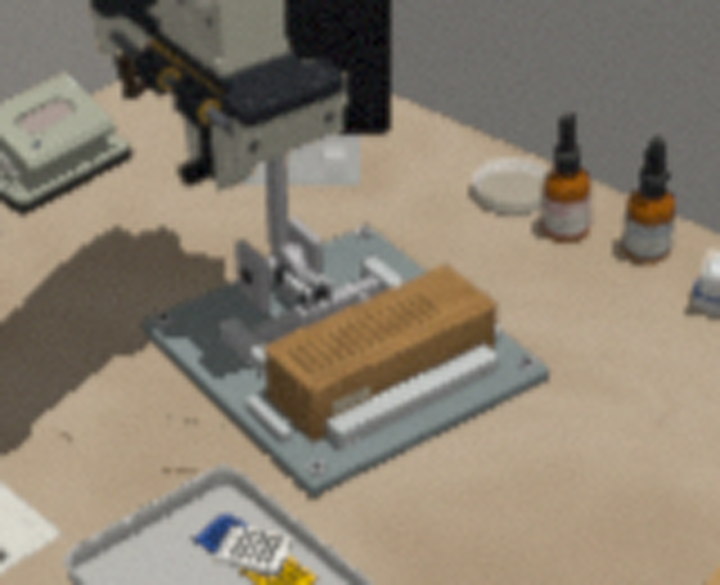

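The lever stands upright in the scene view, with the jaw against the block and the block at the fence. I'll make a small centring correction, relax the vertical force, then check the block numerically.

Emit:
jog_arm([
  [[0.05, 0.15, -0.1], [0, 0, 0], 0.1],
  [[0.05, 0.15, -0.1], [0, 0, 0], 0.1],
  [[0.05, 0.15, -0.1], [0, 0, 0], 0.1],
  [[0.05, 0.15, -0.1], [0, 0, 0], 0.1],
], newtons=25)

```text
clock: 10.6
position: [0.5419, 0.1907, 0.1221]
ee_rot: [0.376, 3.119, 0.001]
force: [-1.4, 2.3, 6.7]
width: 0.162
gripper_force: 25.0
```

Run:
```python
from h import *
s=arm.observe(); print(s["clock"],s["position"],s["force"],s["width"])
t0=np.radians(-13.5);Rz=np.array([[np.cos(t0),-np.sin(t0)],[np.sin(t0),np.cos(t0)]])
o=np.array([555.5,68.8]); print("TCP clamp",Rz.T@(np.array(s["position"])[:2]*1000-o))
W=cloud(arm.get_image("scene")).reshape(-1,3); q=np.c_[(W[:,:2]*1000-o)@Rz,W[:,2]*1000]
k=(abs(q[:,0])<74)&(abs(q[:,1]+5)<45)&(q[:,2]>50)&(q[:,2]<62); r=cv2.minAreaRect(q[k,:2].astype(np.float32)); print("block",k.sum(),r,np.median(q[k,2]),np.percentile(q[k,1],[2,98]))
k=(q[:,2]>80)&(q[:,2]<105)&(abs(q[:,0])<15)&(abs(q[:,1]-115)<40); print("arm high",k.sum(),np.median(q[k],0))
k=(q[:,2]>60)&(q[:,2]<80)&(abs(q[:,0])<15)&(abs(q[:,1]-115)<40); print("arm low",k.sum(),np.median(q[k],0))
```

```text
10.6 [0.54185373 0.19071469 0.12211038] [-1.39788282  2.30170272  6.69642318] 0.16229496898308546
TCP clamp [-41.72964274 115.36051829]
block 671 ((-0.06645965576171875, -6.79362678527832), (147.82916259765625, 60.99575424194336), 0.8657188415527344) 56.0464345106638 [-35.31082318  20.51910984]
arm high 33 [ -2.88681556 107.59269096  92.57099022]
arm low 28 [ -3.37139257 107.2311582   69.96535159]
```

```bash
python3 -c "
from cell import arm
print(arm.sign_off())"
```

```text
the job is handed in; nothing more can be done
None
```

The tall block is upright in the clamp bed and pressed to the fence by the jaw, and I handed the job in at about 11 s with the fingers still holding the lever, which measured within about 0.02 rad of upright.

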